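Slide the casting mould into the UV curing corner and set the press-and-turn timer

TASK

Slide the white casting mould along the bench, flat and never lifted, into the inside corner of the black curing rails until it sits square and snug against both rails. Then press the black timer knob down to free it from its off lock and turn it clockwise until its white pointer lines up with the yellow marker; let it spring back up and leave it there, with the mould still snug. Leave the tin, the red bottle and the white mixing mug alone.

Things in the scene. Friction and masses are not known exactly. Their poses are not given: they have to be found in the camera images.
- mould: Loose shut casting mould, a flat white block with a blue panel on top, 110 (its x) x 130 (its y) x 28 mm high, about 0.3 to 0.65 kg; too wide to grasp. Origin: centre of its underside. It starts within 0.6 rad of square to the rails, its x along the station's x.
- station: Fixed L of two black rails, 16 mm thick, 26 mm high, violet strips on top. Origin at table level in the inside corner. Inner faces: plane x = 0, running 130 mm towards -y, and plane y = 0, running 200 mm towards -x. Snug, the mould's origin is at x = -55, y = -65 mm here, axes parallel. A dark printed rectangle (no edge) shows the place.
- timer_box: Fixed blue box of the timer, 100 x 100 x 45 mm high, origin at the centre of its underside; z axis = knob axis. A small black tick on its white dial, towards its +x, is the off position.
- timer (a joint): Turn of the timer knob in rad, growing clockwise seen from above; 0 = off, pointer along the box's +x; end stops at -0.1 and 3.1. Off lock: released, it moves only loosely near off, up to about 0.3; pressed down 6 mm or more it passes, and must be kept down until past 0.8; beyond that it turns freely with a little friction and stays where it is left.
- timer_press (a joint): How far the knob is pressed down, m: 0 released, 0.008 at the bottom. Spring: about 8 N to start, 12 N at the bottom; it comes up by itself.
- timer_grip (a point): On the knob's axis at grip height, 86 mm above the table when released. The knob is a round upright grip 28 mm across, 60 to 96 mm above the table, on a disc 44 mm across at 54 to 60 mm. A white line runs from the middle of its top outwards, down its side and over the disc: the pointer; this point's x axis is where it points.
- marker: Yellow marker tab at the rim of the dial, fixed to the top of the timer box (29 to 46 mm from the knob's axis, up to 10 mm above the box). Origin on the knob's axis on the box's top; its x axis points from the axis to the tab. It stands 1.9 to 2.6 rad clockwise from off.
- marker_tip (a point): Middle of the yellow tab, 40 mm from the knob's axis.
- tin: Bystander: upright white and red tin with a red cap, 56 x 86 x 144 mm, origin at the centre of its underside.
- pigment: Bystander: upright red bottle with white cap, 52 mm across, 120 mm high, origin at the centre of its underside.
- beaker: Bystander: white mixing mug with a handle at its +y, 76 mm across, 85 mm high, origin at the centre of its underside.
Mind the look-alikes: they are no part of the job. There is more than one size of the timer_box; the one meant has the size given above. Several things look just like the mould: the one meant starts farthest from the robot's base.

How it is judged:
On the way, in this order (a step that is already met when the one before it is completed fails the run):
1. the mould sits snug and square against both rails (x of mould in the frame of station between -0.059 and -0.049 m and y of mould in the frame of station between -0.069 and -0.059 m and angle between the x axis of mould and the x axis of station, either way round below 0.06 rad and height (world z) of mould below 0.004 m and linear speed of mould below 0.02 m/s), for 0.2 s.
2. the knob is pressed down as it is turned clockwise out of its off lock (value of joint timer_press above 0.003 m and value of joint timer above 0.45 rad), for 0.05 s.
At the end, for the whole second after the job is handed in: The mould lies flat on the table at rest, each rail-side face within 4 mm of its rail and square to within 0.06 rad; the timer's pointer lines up with the yellow marker within 0.17 rad (10 degrees), with the knob sprung back up and still (all of step 1 and angle between the x axis of timer_grip and the x axis of marker, either way round below 0.17 rad and value of joint timer between 1.5 and 3 rad and value of joint timer_press below 0.0015 m and velocity of joint timer below 0.05 rad/s); the robot touches nothing.
It fails at once if the mould is lifted or tipped off the table (height (world z) of mould above 0.012 m or angle between mould's own z axis and vertical above 0.15 rad).
It fails at once if the tin, the bottle or the mug is moved by more than 2 cm or tipped (distance of any of tin, pigment, beaker from where it was at the start of the episode above 0.02 m or angle between any of tin, pigment, beaker's own z axis and vertical above 0.25 rad).
It also fails if it takes over 72 s, if anything falls off the work surface, if the arm or the gripper's body presses on something with over 40 N, if the wrist force passes 120 N, or if a joint passes its speed limit or range.

ROBOT

A 7-joint arm with a two-finger parallel gripper is mounted at the origin on the work surface. World frame = base frame: x ahead of the robot, y to its left, z up, the work surface at z = 0. Lengths are in m, angles in rad, forces in N, time in s.
With the tool pointing down it reaches from about 0.425 to 0.875 m from the base axis. Payload 4.7 kg.
Tool frame: the origin (TCP) lies on the centre line of the jaws, within the pads' length; the fingertips stand 14 mm ahead of it and the grasp point (between the pads) lies 5 mm behind it; z points along the fingers, y is the line along which they close (so a half turn about z gives the same grasp; the last joint's range is limited). The gripper opens to 87 mm and grips with 3 to 60 N. Pads are 19 mm wide; open, the fingers measure 117 mm over their backs; the gripper's body (75 mm by 190 mm) begins 51 mm behind the grasp point.
Start: joints at [-1.093, 0.321, -0.07, 1.45, 0.023, 1.371, -0.057], TCP at [0.291, 0.581, 0.237] pointing down, gripper open.
Joint ranges: [-2.86, 2.86], [-0.3, 2.09], [-1.38, 1.24], [0.06, 2.45], [-1.56, 4.7], [0.09, 2.05], [-2.69, 2.69]. Speed limits (rad/s): [2.57, 2.57, 3.14, 3.14, 3.14, 3.14, 3.14].

INTERFACE

Orientations are given as a rotation vector (axis times angle).
In Python, from bench import ctrl gives the robot as it stands.
- The arm moves only by the tool send_rows, never from a script. Its argument "steps" is a list of rows, each an object of numbers: "tx", "ty", "tz": the shift along the tool's x, y, z in units of 60 mm (1.0 is 60 mm); "turn": the turn about the tool's z in units of 8 degrees (1.0 is 8 degrees); "grip": the opening, from 0 (shut) to 1 (fully open). A call has 1 to 12 rows; each row shifts and turns the commanded pose from where the row before left it, along the tool's axes as they then stand; what a row does not reach is not made up. A row lasts 1/8 s, in which the tool goes at most 62.5 mm and 10.7 degrees, less where a joint would pass 70% of its speed; a pose out of reach is approached as far as the arm can. A call is refused whole if a number of a shift passes 1 or a number of a turn 1, either way. A call with a gripper value outside its range is refused whole. The fingers move at their own pace and stop on an object; "newtons" is the grip in N (left out, the last holds). Time passes only in rows, so rows that do not move let the fingers close. It gives the time, the measured TCP pose, the force, the opening and the grip force at its end, in the units of the state.
- ctrl.get_state(): the state, without advancing time (a new reading comes with each control period).
- ctrl.get_image(name): name is "scene" or "side" or "wrist"; returns a dict with "pixels" (480x640x3 uint8, red, green, blue), "K" (3x3 intrinsics, pixels), "dist" ([k1, k2, p1, p2, k3] as OpenCV has them; the pictures are not rectified), "cam_to_world" (4x4, takes a point from camera to world coordinates); the wrist camera has in their place "T_tool_cam" (4x4, takes a point from camera to tool coordinates, whose origin is the TCP and whose axes are the flange's). Camera axes: x right, y down, z forward; pixel columns grow to the right and rows downward; lengths in m; the calibration is good to about 2 mm. A picture is of the moment at which its call begins: read the wrist's pose just before it. There is no depth.
- ctrl.close_job(): hands the job in; it is judged then, once.
The state is a dict: "time": time; "joint_positions": joint angles; "qd": joint speeds; "joint_torque": joint torques, N m; "position": TCP position; "tool_rot": TCP orientation; "ft_force": force on the tool from outside, world axes, zero at the start; "torque": the same for the moment, N m; "grip_width": opening from 0.0 (shut) to 1.0 (fully open); "grip_force": force on a finger pad.
Only numpy, scipy, OpenCV 4.12 (cv2) and the standard library are available. Lean on these libraries where they do the work, as an engineer would, in place of code of your own. Each camera call takes 0.05 s, during which the arm holds its last target. There are 200 camera calls.

## Working session

There is one attempt and no reset: what is moved stays moved. The work goes in short steps, Python scripts to look and compute and a tool call to move; the robot and the scene stay as the last step left them, time stands still between calls to the robot, and variables do not carry over. Pictures are saved under pics/ and viewed, at most 10 in all, crops included, and the job is handed in when it is done.

Besides the shell and the picture viewer there is one more tool, called after ">>>" as name([rows], argument=value, ...), one row to a line, values as JSON. send_rows: Moves the arm, as the interface text tells. Its arguments: {"type":"object","properties":{"steps":{"type":"array"},"newtons":{"type":"number"}},"required":["steps"]}

```bash
mkdir -p pics
cat > h.py <<'E'
import numpy as np,cv2
from scipy.spatial.transform import Rotation as R
from bench import ctrl
def snap(n):
    s=ctrl.get_state(); im=ctrl.get_image(n)
    K=np.array(im["K"]);d=np.array(im["dist"])
    if "cam_to_world" in im: T=np.array(im["cam_to_world"])
    else:
        W=np.eye(4);W[:3,:3]=R.from_rotvec(s["tool_rot"]).as_matrix();W[:3,3]=s["position"]
        T=W@np.array(im["T_tool_cam"])
    return im["pixels"],K,d,T
def save(n,f):
    p,K,d,T=snap(n); cv2.imwrite(f"pics/{f}.png",p[:,:,::-1]); np.savez(f"pics/{f}.npz",K=K,d=d,T=T); return p
def ray(f,uv,z):
    c=np.load(f"pics/{f}.npz"); uv=np.array(uv,float).reshape(-1,1,2)
    n=cv2.undistortPoints(uv,c["K"],c["d"]).reshape(-1,2)
    D=np.c_[n,np.ones(len(n))]@c["T"][:3,:3].T; o=c["T"][:3,3]
    return o+D*((z-o[2])/D[:,2])[:,None]
def proj(f,P):
    c=np.load(f"pics/{f}.npz");W=np.linalg.inv(c["T"])
    return cv2.projectPoints(np.array(P,float).reshape(-1,1,3),cv2.Rodrigues(W[:3,:3])[0],W[:3,3],c["K"],c["d"])[0].reshape(-1,2)
def crop(f,x0,y0,x1,y1,k,o):
    i=cv2.imread(f"pics/{f}.png")[y0:y1,x0:x1]; cv2.imwrite(f"pics/{o}.png",cv2.resize(i,None,fx=k,fy=k,interpolation=cv2.INTER_CUBIC))
E
python3 - <<'E'
from h import *
for n in("scene","side"): save(n,n); print(np.load(f"pics/{n}.npz")["T"].round(3).tolist())
s=ctrl.get_state();print({k:np.round(v,3).tolist() for k,v in s.items()})
E
```

```text
[[-0.845, 0.399, -0.356, 0.861], [0.535, 0.647, -0.544, 0.547], [0.013, -0.65, -0.76, 0.871], [0.0, 0.0, 0.0, 1.0]]
[[0.998, -0.015, 0.063, 0.437], [-0.061, -0.517, 0.854, -0.842], [0.02, -0.856, -0.517, 0.598], [0.0, 0.0, 0.0, 1.0]]
{'time': 0.1, 'joint_positions': [-1.093, 0.322, -0.07, 1.452, 0.023, 1.371, -0.057], 'qd': [-0.0, -0.001, -0.0, -0.004, -0.0, -0.001, -0.001], 'joint_torque': [0.0, -49.258, -0.406, -31.34, -0.064, 0.039, 0.0], 'position': [0.291, 0.581, 0.236], 'tool_rot': [-0.722, -3.057, 0.003], 'ft_force': [0.325, -0.311, 0.268], 'torque': [-0.007, -0.023, 0.025], 'grip_force': 0.0, 'grip_width': 1.003}
```

View pics/scene.png

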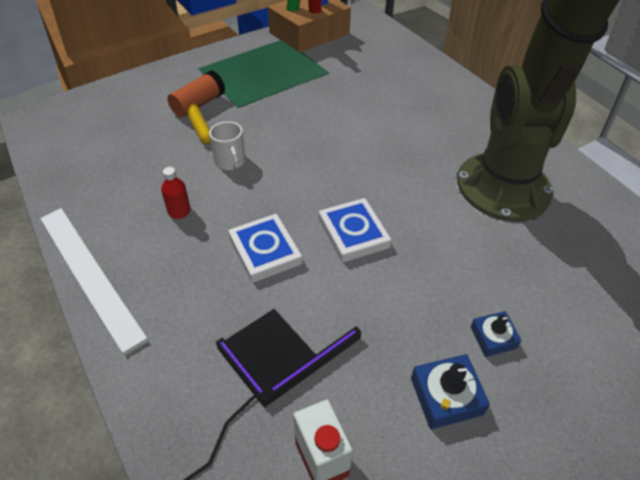

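View pics/side.png

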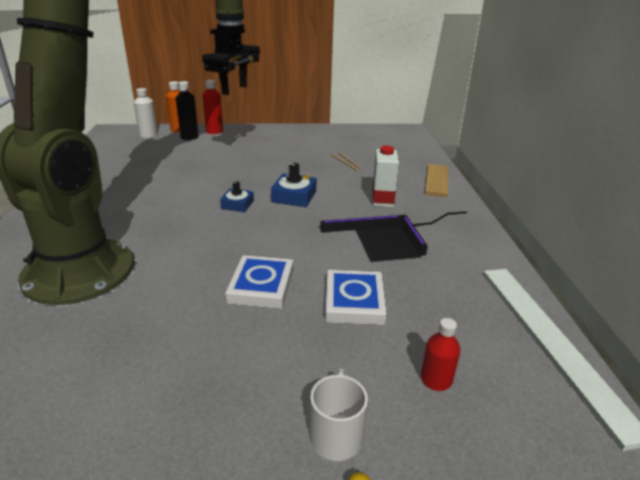

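Mould candidates in scene view are (265,247) and (355,229). The one farthest from the base is (265,247), which is (356,297) in the side view. The timer box candidates are (450,390), large, and (497,333), small; I choose the large one. I'll check these in enlarged crops.

Run:
```python
from h import *
crop("scene",205,195,405,410,2.75,"c1"); crop("scene",390,300,540,440,4,"c2")
```

```text
(no output)
```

View pics/c1.png

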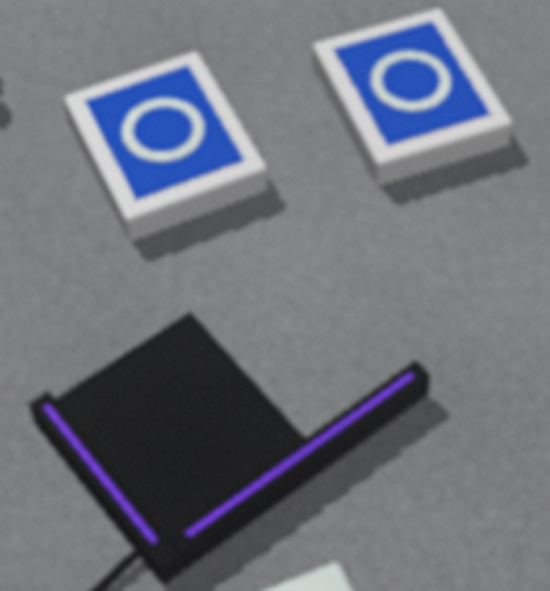

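View pics/c2.png

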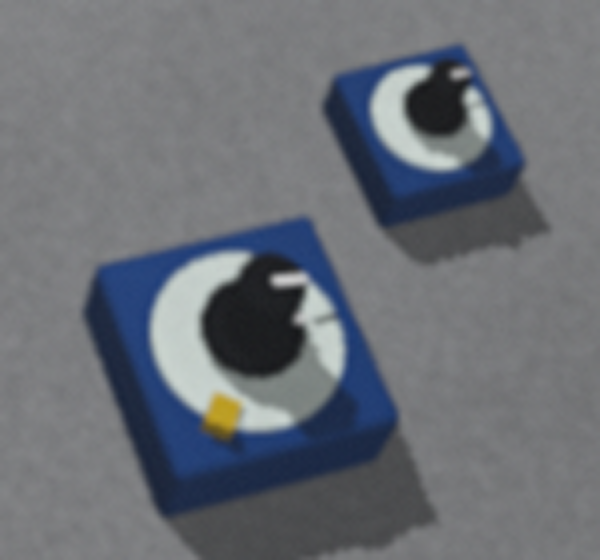

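Left mould is the one (crop corners (66,100),(195,52),(266,167),(130,220)). Rails and printed rectangle are clear. The large timer box has its tick at crop (325,320), the yellow tab at (225,408) and the knob top at ~(273,280).

```bash
cat > m.py <<'E'
from h import *
c1=lambda *p:np.array(p)/2.75+[205,195]-.3
c2=lambda *p:np.array(p)/4+[390,300]-.37
def show(n,P): print(n,(P[:,:2]*1000).round(1).tolist())
def edge(P):
    for i in range(len(P)):
        d=P[(i+1)%len(P)]-P[i]; print("   L %.1f ang %.3f"%(np.hypot(*d[:2])*1e3,np.arctan2(d[1],d[0])))
M=ray("scene",c1((66,100),(195,52),(266,167),(130,220)),.028);show("mould",M);edge(M);print(M.mean(0))
O=ray("scene",c1((314,46),(440,9),(512,122),(378,165)),.028);print("other",O.mean(0));edge(O)
S=ray("scene",c1((45,405),(155,543),(187,535),(413,374)),.026);show("strips",S);edge(S)
Rr=ray("scene",c1((190,313),(305,440),(60,400)),0.0);show("rect",Rr);edge(Rr)
B=ray("scene",c2((98,268),(308,218),(396,415),(170,482)),.045);show("box",B);edge(B);print(B.mean(0))
show("tick",ray("scene",c2((325,320)),.045));show("tab",ray("scene",c2((228,405)),.055));show("knob",ray("scene",c2((272,281)),.096))
for n,uv,z in(("tin cap",(327,438),.144),("bottle",(169,171),.12),("mug",(227,132),.085)): show(n,ray("scene",uv,z))
E
python3 m.py
```

```text
mould [[614.1, -184.9], [508.2, -177.3], [520.2, -51.3], [625.3, -60.2]]
   L 106.1 ang 3.070
   L 126.6 ang 1.476
   L 105.5 ang -0.084
   L 125.2 ang -1.661
[ 0.56694745 -0.1184405   0.028     ]
other [ 0.38595026 -0.06387126  0.028     ]
   L 107.4 ang 2.976
   L 126.5 ang 1.391
   L 108.4 ang -0.166
   L 126.4 ang -1.758
strips [[740.4, 41.5], [726.0, 162.2], [707.0, 167.7], [527.4, 145.7]]
   L 121.6 ang 1.690
   L 19.7 ang 2.862
   L 180.9 ang -3.020
   L 237.1 ang -0.455
rect [[619.7, 12.4], [604.6, 137.6], [726.5, 27.7]]
   L 126.1 ang 1.691
   L 164.2 ang -0.734
   L 107.9 ang -2.999
box [[490.6, 265.7], [399.5, 296.1], [429.3, 385.2], [524.8, 356.5]]
   L 96.0 ang 2.820
   L 94.0 ang 1.248
   L 99.7 ang -0.293
   L 97.0 ang -1.932
[0.46104846 0.32587912 0.045     ]
tick [[425.5, 336.6]]
tab [[488.8, 346.1]]
knob [[458.9, 325.1]]
tin cap [[701.7, 322.3]]
bottle [[673.5, -317.9]]
mug [[501.8, -412.0]]
```

>>> send_rows([
  {"turn": -0.0,"grip": 0.6},
  {"turn": 0.9},
  {"turn": 0.9},
  {"turn": 0.9},
  {"turn": 0.9},
  {"turn": 0.9},
  {"turn": 0.9},
  {"turn": 0.9},
  {"turn": 0.76},
  {"tx": -0.4,"ty": 0.1},
  {"tx": -0.7,"ty": 0.15},
  {"tx": -0.7,"ty": 0.15},
])

```text
validation failed for argument at $.st...
```

>>> send_rows([
  {"tx": -0.7,"ty": 0.15},
  {"tx": -0.7,"ty": 0.15},
  {"tx": -0.7,"ty": 0.15},
  {"tx": -0.7,"ty": 0.15},
  {"tx": -0.7,"ty": 0.15},
  {"tx": -0.7,"ty": 0.15},
  {"tx": -0.7,"ty": 0.15},
  {"tx": -0.7,"ty": 0.15},
  {"tx": -0.7,"ty": 0.15},
  {"tx": -0.7,"ty": 0.15},
  {"tx": -0.4,"ty": 0.15},
  {},
])

```text
validation failed for argument at $.st...
```

>>> send_rows([
  {"tx": 0,"ty": 0,"tz": 0,"turn": 0,"grip": 0.6},
  {"tx": 0,"ty": 0,"tz": 0,"turn": 1,"grip": 0.6},
  {"tx": 0,"ty": 0,"tz": 0,"turn": 1,"grip": 0.6},
  {"tx": 0,"ty": 0,"tz": 0,"turn": 1,"grip": 0.6},
  {"tx": 0,"ty": 0,"tz": 0,"turn": 1,"grip": 0.6},
  {"tx": 0,"ty": 0,"tz": 0,"turn": 1,"grip": 0.6},
  {"tx": 0,"ty": 0,"tz": 0,"turn": 1,"grip": 0.6},
  {"tx": 0,"ty": 0,"tz": 0,"turn": 1,"grip": 0.6},
  {"tx": 0,"ty": 0,"tz": 0,"turn": 0.06,"grip": 0.6},
  {"tx": 0,"ty": 0,"tz": 0,"turn": 0,"grip": 0.6},
])

```text
time: 1.35
position: [0.2907, 0.5813, 0.2365]
tool_rot: [2.08, 2.354, -0.0]
ft_force: [0.9, 0.3, -0.7]
grip_width: 0.599
grip_force: 0.0
```

>>> send_rows([
  {"tx": -0.4,"ty": 0.1,"tz": 0,"turn": 0,"grip": 0.6},
  {"tx": -0.7,"ty": 0.16,"tz": 0,"turn": 0,"grip": 0.6},
  {"tx": -0.7,"ty": 0.16,"tz": 0,"turn": 0,"grip": 0.6},
  {"tx": -0.7,"ty": 0.16,"tz": 0,"turn": 0,"grip": 0.6},
  {"tx": -0.7,"ty": 0.16,"tz": 0,"turn": 0,"grip": 0.6},
  {"tx": -0.7,"ty": 0.16,"tz": 0,"turn": 0,"grip": 0.6},
  {"tx": -0.7,"ty": 0.16,"tz": 0,"turn": 0,"grip": 0.6},
  {"tx": -0.7,"ty": 0.16,"tz": 0,"turn": 0,"grip": 0.6},
  {"tx": -0.7,"ty": 0.16,"tz": 0,"turn": 0,"grip": 0.6},
  {"tx": -0.7,"ty": 0.16,"tz": 0,"turn": 0,"grip": 0.6},
  {"tx": -0.7,"ty": 0.16,"tz": 0,"turn": 0,"grip": 0.6},
  {"tx": -0.7,"ty": 0.16,"tz": 0,"turn": 0,"grip": 0.6},
])

```text
time: 2.85
position: [0.4607, 0.111, 0.2368]
tool_rot: [2.08, 2.354, 0.001]
ft_force: [1.1, -0.0, 0.9]
grip_width: 0.601
grip_force: 0.0
```

>>> send_rows([
  {"tx": -0.7,"ty": 0.16,"tz": 0,"turn": 0,"grip": 0.6},
  {"tx": -0.7,"ty": 0.16,"tz": 0,"turn": 0,"grip": 0.6},
  {"tx": -0.7,"ty": 0.16,"tz": 0,"turn": 0,"grip": 0.6},
  {"tx": -0.7,"ty": 0.16,"tz": 0,"turn": 0,"grip": 0.6},
  {"tx": -0.7,"ty": 0.16,"tz": 0,"turn": 0,"grip": 0.6},
  {"tx": -0.7,"ty": 0.16,"tz": 0,"turn": 0,"grip": 0.6},
  {"tx": -0.7,"ty": 0.16,"tz": 0,"turn": 0,"grip": 0.6},
  {"tx": -0.6,"ty": 0.16,"tz": 0,"turn": 0,"grip": 0.6},
  {"tx": -0.2,"ty": 0.05,"tz": 0,"turn": 0,"grip": 0.6},
  {"tx": 0,"ty": 0,"tz": 0,"turn": 0,"grip": 0.6},
])

```text
time: 4.1
position: [0.5807, -0.2176, 0.2363]
tool_rot: [-2.083, -2.351, 0.0]
ft_force: [-0.4, 0.6, -1.1]
grip_width: 0.597
grip_force: 0.0
```

>>> send_rows([
  {"tx": 0,"ty": 0,"tz": 0.5,"turn": 0,"grip": 0.6},
  {"tx": 0,"ty": 0,"tz": 0.7,"turn": 0,"grip": 0.6},
  {"tx": 0,"ty": 0,"tz": 0.7,"turn": 0,"grip": 0.6},
  {"tx": 0,"ty": 0,"tz": 0.7,"turn": 0,"grip": 0.6},
  {"tx": 0,"ty": 0,"tz": 0.6,"turn": 0,"grip": 0.6},
  {"tx": 0,"ty": 0,"tz": 0.3,"turn": 0,"grip": 0.6},
  {"tx": 0,"ty": 0,"tz": 0.07,"turn": 0,"grip": 0.6},
  {"tx": 0,"ty": 0,"tz": 0,"turn": 0,"grip": 0.6},
])

```text
time: 5.1
position: [0.5818, -0.2172, 0.0235]
tool_rot: [2.081, 2.352, 0.002]
ft_force: [0.2, 0.0, 0.2]
grip_width: 0.601
grip_force: 0.0
```

>>> send_rows([
  {"tx": 0.1,"ty": 0,"tz": 0,"turn": 0,"grip": 0.6},
  {"tx": 0.15,"ty": 0,"tz": 0,"turn": 0,"grip": 0.6},
  {"tx": 0.15,"ty": 0,"tz": 0,"turn": 0,"grip": 0.6},
  {"tx": 0.15,"ty": 0,"tz": 0,"turn": 0,"grip": 0.6},
  {"tx": 0.15,"ty": 0,"tz": 0,"turn": 0,"grip": 0.6},
  {"tx": 0.15,"ty": 0,"tz": 0,"turn": 0,"grip": 0.6},
  {"tx": 0.15,"ty": 0,"tz": 0,"turn": 0,"grip": 0.6},
  {"tx": 0.15,"ty": 0,"tz": 0,"turn": 0,"grip": 0.6},
  {"tx": 0.15,"ty": 0,"tz": 0,"turn": 0,"grip": 0.6},
  {"tx": 0.15,"ty": 0,"tz": 0,"turn": 0,"grip": 0.6},
])

```text
time: 6.35
position: [0.5702, -0.1307, 0.0223]
tool_rot: [-2.083, -2.352, 0.001]
ft_force: [0.2, -3.8, 2.5]
grip_width: 0.597
grip_force: 1.7
```

>>> send_rows([
  {"tx": 0.16,"ty": 0,"tz": 0,"turn": 0,"grip": 0.6},
  {"tx": 0.16,"ty": 0,"tz": 0,"turn": 0,"grip": 0.6},
  {"tx": 0.16,"ty": 0,"tz": 0,"turn": 0,"grip": 0.6},
  {"tx": 0.16,"ty": 0,"tz": 0,"turn": 0,"grip": 0.6},
  {"tx": 0.16,"ty": 0,"tz": 0,"turn": 0,"grip": 0.6},
  {"tx": 0.16,"ty": 0,"tz": 0,"turn": 0,"grip": 0.6},
  {"tx": 0.16,"ty": 0,"tz": 0,"turn": 0,"grip": 0.6},
  {"tx": 0.16,"ty": 0,"tz": 0,"turn": 0,"grip": 0.6},
  {"tx": 0.16,"ty": 0,"tz": 0,"turn": 0,"grip": 0.6},
  {"tx": 0.16,"ty": 0,"tz": 0,"turn": 0,"grip": 0.6},
  {"tx": 0.16,"ty": 0,"tz": 0,"turn": 0,"grip": 0.6},
  {"tx": 0,"ty": 0,"tz": 0,"turn": 0,"grip": 0.6},
])

```text
time: 7.85
position: [0.5573, -0.024, 0.0221]
tool_rot: [-2.079, -2.352, -0.001]
ft_force: [-0.3, 0.3, -0.9]
grip_width: 0.6
grip_force: 0.0
```

Run:
```python
from h import *
save("scene","s2"); crop("s2",200,210,440,430,2.5,"s2c")
```

```text
(no output)
```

View pics/s2c.png

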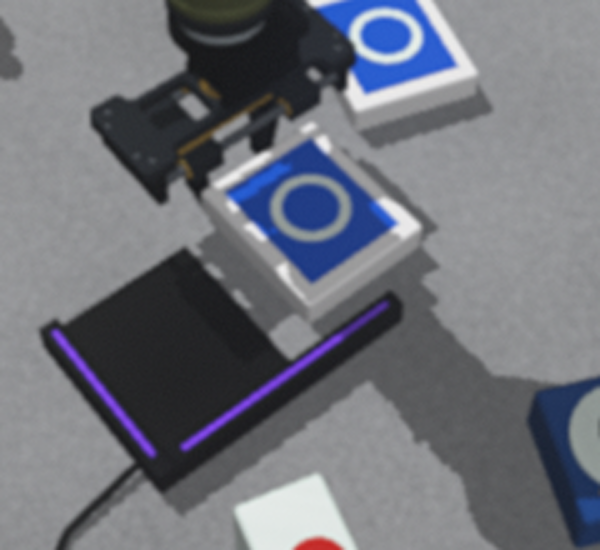

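The mould is now almost square to the rails, with top corners in the crop at ≈(203,190),(315,128),(422,230),(309,306). A small gap to the long rail remains.

```bash
cat > st.py <<'E'
from h import *
C=np.array([.718,.1609]);a=.121;Rs=np.array([[np.cos(a),np.sin(a)],[-np.sin(a),np.cos(a)]])
def S(P): return ((np.atleast_2d(P)[:,:2]-C)@Rs.T*1000).round(1).tolist()
E
python3 - <<'E'
from st import *
P=ray("s2",np.array([(203,190),(315,128),(422,230),(309,306)])/2.5+[200,210]-.3,.028)
print(S(P),S(P.mean(0)))
for i,j in((0,1),(1,2),(3,2),(0,3)):
  d=P[j]-P[i];print(np.hypot(*d[:2]),np.arctan2(d[1],d[0])-a)
print("tool",S(ctrl.get_state()["position"]))
V=ray("s2",np.array([(53,332),(154,456),(183,450),(386,305)])/2.5+[200,210]-.3,.026);print("strips",S(V))
E
```

```text
[[-146.6, -152.8], [-250.5, -146.3], [-250.9, -22.3], [-144.6, -24.2]] [[-198.2, -86.4]]
0.10414749987233554 -3.2039746082139833
0.12401804149366588 1.5739856747247447
0.1063189487567944 -3.159676872319039
0.12860248574681543 1.5555463582631492
tool [[-182.0, -164.6]]
strips [[8.7, -120.5], [7.7, 0.5], [-9.9, 8.9], [-188.5, 8.6]]
```

>>> send_rows([
  {"tx": 0.12,"ty": 0,"tz": 0,"turn": 0,"grip": 0.6},
  {"tx": 0.13,"ty": 0,"tz": 0,"turn": 0,"grip": 0.6},
  {"tx": 0,"ty": 0,"tz": 0,"turn": 0,"grip": 0.6},
  {"tx": -0.33,"ty": 0,"tz": 0,"turn": 0,"grip": 0.6},
  {"tx": 0,"ty": 0,"tz": -0.7,"turn": 0,"grip": 0.6},
  {"tx": 0,"ty": 0,"tz": -0.8,"turn": -0.25,"grip": 0.6},
  {"tx": 0,"ty": 0,"tz": -0.2,"turn": -1,"grip": 0.6},
  {"tx": 0,"ty": 0,"tz": 0,"turn": -1,"grip": 0.6},
  {"tx": 0,"ty": 0,"tz": 0,"turn": -1,"grip": 0.6},
  {"tx": 0,"ty": 0,"tz": 0,"turn": -1,"grip": 0.6},
  {"tx": 0,"ty": 0,"tz": 0,"turn": -1,"grip": 0.6},
  {"tx": 0,"ty": 0,"tz": 0,"turn": -1,"grip": 0.6},
])

```text
time: 9.4
position: [0.5581, -0.0304, 0.1244]
tool_rot: [-0.886, -3.013, -0.001]
ft_force: [0.2, -0.7, -0.4]
grip_width: 0.596
grip_force: 0.0
```

>>> send_rows([
  {"tx": 0,"ty": 0,"tz": 0,"turn": -1,"grip": 0.6},
  {"tx": 0,"ty": 0,"tz": 0,"turn": -1,"grip": 0.6},
  {"tx": 0,"ty": 0,"tz": 0,"turn": -1,"grip": 0.6},
  {"tx": 0,"ty": 0,"tz": 0,"turn": -1,"grip": 0.6},
  {"tx": 0,"ty": 0,"tz": 0,"turn": -1,"grip": 0.6},
  {"tx": 0.42,"ty": 0.44,"tz": 0,"turn": 0,"grip": 0.6},
  {"tx": 0.42,"ty": 0.44,"tz": 0,"turn": 0,"grip": 0.6},
  {"tx": 0.42,"ty": 0.44,"tz": 0,"turn": 0,"grip": 0.6},
  {"tx": 0.42,"ty": 0.44,"tz": 0,"turn": 0,"grip": 0.6},
  {"tx": 0,"ty": 0,"tz": 0,"turn": 0,"grip": 0.6},
  {"tx": 0,"ty": 0,"tz": 0,"turn": 0,"grip": 0.6},
])

```text
time: 10.78
position: [0.4459, 0.0616, 0.1247]
tool_rot: [-0.19, 3.135, 0.001]
ft_force: [-0.4, 0.2, 0.0]
grip_width: 0.599
grip_force: 0.0
```

Run:
```python
from st import *
s=ctrl.get_state();v=s["tool_rot"];print(S(s["position"]),s["position"],2*np.arctan2(v[1],v[0])-np.pi/2-a,s["joint_positions"])
save("scene","s3"); crop("s3",200,210,440,430,2.5,"s3c")
```

```text
[[-282.1, -65.8]] [0.44591217 0.06157764 0.12471295] 1.5710805075958598 [-0.61598199 -0.02847555  0.4171548   2.07828891  0.01274762  1.08831814
  1.48720034]
```

View pics/s3c.png

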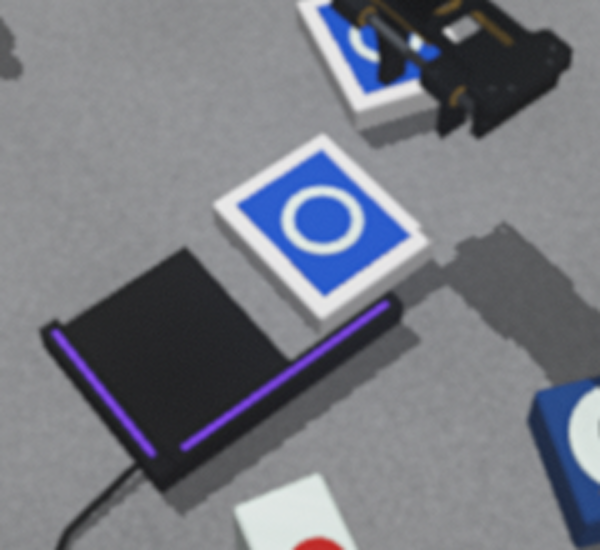

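The mould is clear of the gripper and square, with crop corners (214,204),(323,134),(432,240),(322,318). The gap to the long rail is small. Now I descend behind it and push along +x.

>>> send_rows([
  {"tx": 0,"ty": 0,"tz": 0.5,"turn": 0,"grip": 0.6},
  {"tx": 0,"ty": 0,"tz": 0.6,"turn": 0,"grip": 0.6},
  {"tx": 0,"ty": 0,"tz": 0.4,"turn": 0,"grip": 0.6},
  {"tx": 0,"ty": 0,"tz": 0.2,"turn": 0,"grip": 0.6},
  {"tx": 0,"ty": 0,"tz": 0,"turn": 0,"grip": 0.6},
])

```text
time: 11.45
position: [0.4454, 0.061, 0.0219]
tool_rot: [0.189, -3.135, 0.001]
ft_force: [0.5, -0.7, 0.3]
grip_width: 0.598
grip_force: 0.0
```

>>> send_rows([
  {"tx": -0.12,"ty": 0,"tz": 0,"turn": 0,"grip": 0.6},
  {"tx": -0.17,"ty": 0,"tz": 0,"turn": 0,"grip": 0.6},
  {"tx": -0.17,"ty": 0,"tz": 0,"turn": 0,"grip": 0.6},
  {"tx": -0.17,"ty": 0,"tz": 0,"turn": 0,"grip": 0.6},
  {"tx": -0.17,"ty": 0,"tz": 0,"turn": 0,"grip": 0.6},
  {"tx": -0.17,"ty": 0,"tz": 0,"turn": 0,"grip": 0.6},
  {"tx": -0.17,"ty": 0,"tz": 0,"turn": 0,"grip": 0.6},
  {"tx": -0.17,"ty": 0,"tz": 0,"turn": 0,"grip": 0.6},
  {"tx": -0.17,"ty": 0,"tz": 0,"turn": 0,"grip": 0.6},
  {"tx": -0.17,"ty": 0,"tz": 0,"turn": 0,"grip": 0.6},
  {"tx": -0.17,"ty": 0,"tz": 0,"turn": 0,"grip": 0.6},
  {"tx": -0.17,"ty": 0,"tz": 0,"turn": 0,"grip": 0.6},
])

```text
time: 12.95
position: [0.5646, 0.0762, 0.0224]
tool_rot: [-0.19, 3.136, -0.0]
ft_force: [-3.4, -0.4, 2.0]
grip_width: 0.597
grip_force: 1.5
```

>>> send_rows([
  {"tx": -0.12,"ty": 0,"tz": 0,"turn": 0,"grip": 0.6},
  {"tx": -0.12,"ty": 0,"tz": 0,"turn": 0,"grip": 0.6},
  {"tx": -0.06,"ty": 0,"tz": 0,"turn": 0,"grip": 0.6},
  {"tx": -0.06,"ty": 0,"tz": 0,"turn": 0,"grip": 0.6},
])

```text
time: 13.45
position: [0.5854, 0.0787, 0.0224]
tool_rot: [0.19, -3.135, -0.0]
ft_force: [-2.9, -0.3, 1.6]
grip_width: 0.599
grip_force: 1.6
```

>>> send_rows([
  {"tx": -0.08,"ty": 0,"tz": 0,"turn": 0,"grip": 0.6},
  {"tx": -0.08,"ty": 0,"tz": 0,"turn": 0,"grip": 0.6},
  {"tx": -0.05,"ty": 0,"tz": 0,"turn": 0,"grip": 0.6},
])

```text
time: 13.82
position: [0.5982, 0.0803, 0.0224]
tool_rot: [-0.19, 3.136, 0.0]
ft_force: [-4.1, -1.0, 2.5]
grip_width: 0.597
grip_force: 1.7
```

>>> send_rows([
  {"tx": -0.05,"ty": 0,"tz": 0,"turn": 0,"grip": 0.6},
])

```text
time: 13.95
position: [0.601, 0.0806, 0.0224]
tool_rot: [0.19, -3.136, -0.0]
ft_force: [-3.4, -1.4, 1.2]
grip_width: 0.599
grip_force: 1.7
```

>>> send_rows([
  {"tx": -0.05,"ty": 0,"tz": 0,"turn": 0,"grip": 0.6},
])

```text
time: 14.08
position: [0.604, 0.081, 0.0224]
tool_rot: [-0.19, 3.136, 0.0]
ft_force: [-2.8, -0.6, 2.0]
grip_width: 0.593
grip_force: 1.6
```

>>> send_rows([
  {"tx": -0.04,"ty": 0,"tz": 0,"turn": 0,"grip": 0.6},
])

```text
time: 14.2
position: [0.605, 0.0811, 0.0222]
tool_rot: [0.19, -3.133, -0.0]
ft_force: [-9.2, -1.4, 7.0]
grip_width: 0.603
grip_force: 4.7
```

>>> send_rows([
  {"tx": -0.03,"ty": 0,"tz": 0,"turn": 0,"grip": 0.6},
])

```text
time: 14.32
position: [0.6051, 0.0811, 0.0219]
tool_rot: [0.19, -3.129, -0.0]
ft_force: [-12.5, -1.2, 8.8]
grip_width: 0.603
grip_force: 6.4
```

>>> send_rows([
  {"tx": 0.35,"ty": 0,"tz": 0,"turn": 0,"grip": 0.6},
  {"tx": 0,"ty": 0,"tz": -0.7,"turn": 0,"grip": 0.6},
  {"tx": 0,"ty": 0,"tz": -0.8,"turn": 0.25,"grip": 0.6},
  {"tx": 0,"ty": 0,"tz": -0.2,"turn": 1,"grip": 0.6},
  {"tx": 0,"ty": 0,"tz": 0,"turn": 1,"grip": 0.6},
  {"tx": 0,"ty": 0,"tz": 0,"turn": 1,"grip": 0.6},
  {"tx": 0,"ty": 0,"tz": 0,"turn": 1,"grip": 0.6},
  {"tx": 0,"ty": 0,"tz": 0,"turn": 1,"grip": 0.6},
  {"tx": 0,"ty": 0,"tz": 0,"turn": 1,"grip": 0.6},
  {"tx": 0,"ty": 0,"tz": 0,"turn": 1,"grip": 0.6},
  {"tx": 0,"ty": 0,"tz": 0,"turn": 1,"grip": 0.6},
  {"tx": 0,"ty": 0,"tz": 0,"turn": 1,"grip": 0.6},
])

```text
time: 15.82
position: [0.5886, 0.0791, 0.1249]
tool_rot: [1.739, 2.613, 0.003]
ft_force: [-0.1, 0.1, 0.2]
grip_width: 0.604
grip_force: 0.0
```

>>> send_rows([
  {"tx": 0,"ty": 0,"tz": 0,"turn": 1,"grip": 0.6},
  {"tx": 0,"ty": 0,"tz": 0,"turn": 1,"grip": 0.6},
  {"tx": -0.5,"ty": 0.48,"tz": 0,"turn": 0,"grip": 0.6},
  {"tx": -0.5,"ty": 0.48,"tz": 0,"turn": 0,"grip": 0.6},
  {"tx": -0.5,"ty": 0.48,"tz": 0,"turn": 0,"grip": 0.6},
  {"tx": -0.1,"ty": 0,"tz": 0,"turn": 0,"grip": 0.6},
  {"tx": 0,"ty": 0,"tz": 0,"turn": 0,"grip": 0.6},
])

```text
time: 16.7
position: [0.6846, -0.0063, 0.1243]
tool_rot: [2.083, 2.351, 0.0]
ft_force: [-0.0, 0.3, 0.5]
grip_width: 0.6
grip_force: 0.0
```

Run:
```python
from st import *
s=ctrl.get_state();v=s["tool_rot"];print(S(s["position"]),s["position"],2*np.arctan2(v[1],v[0])-np.pi/2-a)
save("scene","s4"); crop("s4",200,210,440,430,2.5,"s4c")
```

```text
[[-53.3, -162.0]] [ 0.68463457 -0.00630626  0.1242556 ] -0.0006102715499123335
```

View pics/s4c.png

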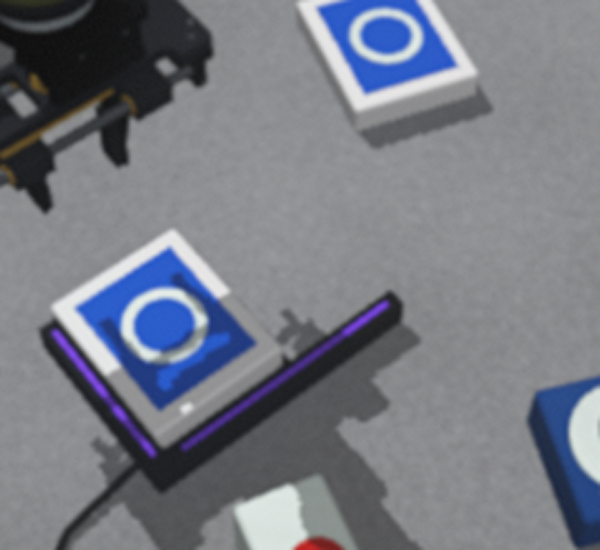

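The mould sits in the corner region against the short rail, with a small gap to the long rail. The -y corners are at crop (52,308),(174,230). Now the final push in +y.

>>> send_rows([
  {"tx": 0,"ty": 0,"tz": 0.5,"turn": 0,"grip": 0.6},
  {"tx": 0,"ty": 0,"tz": 0.6,"turn": 0,"grip": 0.6},
  {"tx": 0,"ty": 0,"tz": 0.4,"turn": 0,"grip": 0.6},
  {"tx": 0,"ty": 0,"tz": 0.2,"turn": 0,"grip": 0.6},
  {"tx": 0,"ty": 0,"tz": 0,"turn": 0,"grip": 0.6},
])

```text
time: 17.38
position: [0.684, -0.0048, 0.0221]
tool_rot: [-2.081, -2.352, 0.0]
ft_force: [-0.6, -0.9, 0.0]
grip_width: 0.602
grip_force: 0.0
```

>>> send_rows([
  {"tx": 0.08,"ty": 0,"tz": 0,"turn": 0,"grip": 0.6},
  {"tx": 0.08,"ty": 0,"tz": 0,"turn": 0,"grip": 0.6},
  {"tx": 0.04,"ty": 0,"tz": 0,"turn": 0,"grip": 0.6},
])

```text
time: 17.75
position: [0.6839, 0.0059, 0.0235]
tool_rot: [2.081, 2.351, 0.001]
ft_force: [1.3, -3.1, 1.8]
grip_width: 0.601
grip_force: 1.5
```

>>> send_rows([
  {"tx": 0.05,"ty": 0,"tz": 0,"turn": 0,"grip": 0.6},
])

```text
time: 17.88
position: [0.6836, 0.0072, 0.0235]
tool_rot: [2.082, 2.349, -0.0]
ft_force: [0.4, -4.6, 3.4]
grip_width: 0.595
grip_force: 1.9
```

>>> send_rows([
  {"tx": 0.05,"ty": 0,"tz": 0,"turn": 0,"grip": 0.6},
])

```text
time: 18.0
position: [0.6829, 0.0105, 0.0231]
tool_rot: [2.083, 2.349, -0.0]
ft_force: [0.2, -2.8, 2.7]
grip_width: 0.604
grip_force: 1.8
```

>>> send_rows([
  {"tx": 0.05,"ty": 0,"tz": 0,"turn": 0,"grip": 0.6},
])

```text
time: 18.12
position: [0.6822, 0.0143, 0.0227]
tool_rot: [2.083, 2.351, -0.0]
ft_force: [1.0, -3.5, 2.2]
grip_width: 0.602
grip_force: 1.8
```

>>> send_rows([
  {"tx": 0.04,"ty": 0,"tz": 0,"turn": 0,"grip": 0.6},
])

```text
time: 18.25
position: [0.682, 0.0157, 0.0226]
tool_rot: [2.082, 2.35, -0.002]
ft_force: [1.7, -7.8, 3.0]
grip_width: 0.601
grip_force: 4.0
```

>>> send_rows([
  {"tx": 0.03,"ty": 0,"tz": 0,"turn": 0,"grip": 0.6},
  {"tx": 0,"ty": 0,"tz": 0,"turn": 0,"grip": 0.6},
])

```text
time: 18.5
position: [0.682, 0.0156, 0.0226]
tool_rot: [2.082, 2.347, -0.004]
ft_force: [1.8, -8.0, 2.0]
grip_width: 0.6
grip_force: 4.1
```

>>> send_rows([
  {"tx": -0.2,"ty": 0,"tz": 0,"turn": 0,"grip": 0.6},
  {"tx": -0.2,"ty": 0,"tz": 0,"turn": 0,"grip": 0.6},
  {"tx": 0,"ty": 0,"tz": -0.5,"turn": 0,"grip": 0.6},
  {"tx": 0,"ty": 0,"tz": -0.8,"turn": 0,"grip": 0.6},
  {"tx": 0,"ty": 0,"tz": -0.8,"turn": 0,"grip": 0.6},
  {"tx": 0,"ty": 0,"tz": -0.8,"turn": 0,"grip": 0.6},
  {"tx": 0,"ty": 0,"tz": -0.6,"turn": 0,"grip": 0.6},
  {"tx": 0,"ty": 0,"tz": 0,"turn": -1,"grip": 0.9},
  {"tx": 0,"ty": 0,"tz": 0,"turn": -1,"grip": 0.9},
  {"tx": 0,"ty": 0,"tz": 0,"turn": -1,"grip": 0.9},
  {"tx": 0,"ty": 0,"tz": 0,"turn": -1,"grip": 0.9},
  {"tx": 0,"ty": 0,"tz": 0,"turn": -1,"grip": 0.9},
])

```text
time: 20.0
position: [0.684, -0.0042, 0.2319]
tool_rot: [-1.145, -2.924, -0.001]
ft_force: [0.4, -0.1, -0.6]
grip_width: 0.894
grip_force: 0.0
```

>>> send_rows([
  {"tx": 0,"ty": 0,"tz": 0,"turn": -1,"grip": 0.9},
  {"tx": 0,"ty": 0,"tz": 0,"turn": -1,"grip": 0.9},
  {"tx": 0,"ty": 0,"tz": 0,"turn": -1,"grip": 0.9},
  {"tx": 0,"ty": 0,"tz": 0,"turn": -1,"grip": 0.9},
  {"tx": 0,"ty": 0,"tz": 0,"turn": -1,"grip": 0.9},
  {"tx": 0,"ty": 0,"tz": 0,"turn": -1,"grip": 0.9},
  {"tx": 0,"ty": 0,"tz": 0,"turn": -0.45,"grip": 0.9},
  {"tx": 0.3,"ty": 0.5,"tz": 0,"turn": 0,"grip": 0.9},
  {"tx": 0.3,"ty": 0.7,"tz": 0,"turn": 0,"grip": 0.9},
  {"tx": 0.3,"ty": 0.7,"tz": 0,"turn": 0,"grip": 0.9},
  {"tx": 0.3,"ty": 0.7,"tz": 0,"turn": 0,"grip": 0.9},
  {"tx": 0.3,"ty": 0.7,"tz": 0,"turn": 0,"grip": 0.9},
])

```text
time: 21.5
position: [0.5646, 0.1792, 0.2321]
tool_rot: [0.235, -3.132, -0.002]
ft_force: [-0.0, -0.5, -0.2]
grip_width: 0.899
grip_force: 0.0
```

>>> send_rows([
  {"tx": 0.3,"ty": 0.7,"tz": 0,"turn": 0,"grip": 0.9},
  {"tx": 0.3,"ty": 0.7,"tz": 0,"turn": 0,"grip": 0.9},
  {"tx": 0.3,"ty": 0.7,"tz": 0,"turn": 0,"grip": 0.9},
  {"tx": 0.3,"ty": 0.5,"tz": 0,"turn": 0,"grip": 0.9},
  {"tx": 0.18,"ty": 0.1,"tz": 0,"turn": 0,"grip": 0.9},
  {"tx": 0,"ty": 0,"tz": 0,"turn": 0,"grip": 0.9},
  {"tx": 0,"ty": 0,"tz": 0,"turn": 0,"grip": 0.9},
])

```text
time: 22.38
position: [0.4613, 0.3237, 0.2325]
tool_rot: [-0.23, 3.133, -0.001]
ft_force: [0.6, 0.1, -0.8]
grip_width: 0.899
grip_force: 0.0
```

Run:
```python
from st import *
s=ctrl.get_state();v=s["tool_rot"];print(s["position"],2*np.arctan2(v[1],v[0])-np.pi/2,s["joint_positions"])
save("scene","s5"); w=save("wrist","w5")
i=cv2.imread("pics/s5.png")[260:420,200:360]; j=cv2.imread("pics/w5.png")
cv2.imwrite("pics/s5c.png",np.hstack([cv2.resize(i,(300,300),interpolation=cv2.INTER_CUBIC),cv2.resize(j,(500,375))[:300] if 0 else cv2.resize(j,(400,300))]))
```

```text
[0.46131582 0.32373318 0.23250057] 1.7170958110603092 [-0.8553564   0.13726146  0.2160469   1.68494329 -0.02950556  1.32233573
  1.08306488]
```

View pics/s5c.png

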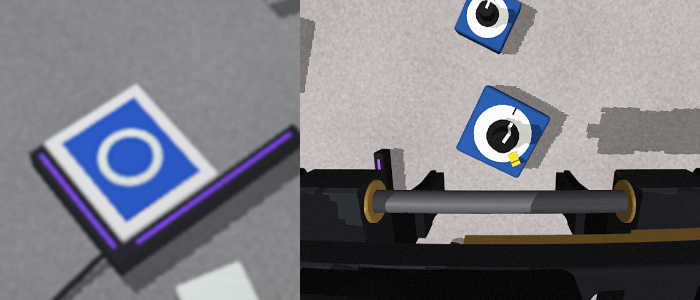

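The mould looks snug in the corner, in the left half of the picture. The wrist view on the right shows the target box at about (505,130), with the pointer toward the tick at about (515,110) and the yellow tab at about (515,158). I'll measure these with code.

```bash
cat > w.py <<'E'
from st import *
def measure(f):
    i=cv2.imread(f"pics/{f}.png");h=cv2.cvtColor(i,cv2.COLOR_BGR2HSV)
    y=cv2.inRange(h,(20,120,120),(35,255,255));y[:, :]*= 1
    n,l,st,c=cv2.connectedComponentsWithStats(y[:270]); k=1+np.argmax(st[1:,4]);print("tab px",c[k],st[k])
    tab=ray(f,c[k],.052)[0]
    b=cv2.inRange(h,(100,80,40),(125,255,255));cs,_=cv2.findContours(b[:300],cv2.RETR_EXTERNAL,cv2.CHAIN_APPROX_NONE)
    q=max(cs,key=cv2.contourArea);r=cv2.minAreaRect(q);P=ray(f,cv2.boxPoints(r),.045);e=P[1]-P[0]
    print("box",P.mean(0)[:2],[np.hypot(*(P[j+1]-P[j])[:2]).round(4) for j in(0,1)],"yaw",np.arctan2(e[1],e[0]))
    return i,h,tab,P.mean(0)
if __name__=="__main__":
    i,h,tab,c=measure("w5");d=tab-c;print("tab",tab,np.hypot(*d[:2]),np.arctan2(d[1],d[0]))
    print(proj("w5",[[.46,.325,.096],[.46,.325,.045]]))
    crop("w5",230,125,430,295,4,"w5c")
E
python3 w.py
```

```text
tab px [342.14634146 254.00696864] [332 242  21  25 287]
box [0.4562081  0.32765238] [np.float64(0.0986), np.float64(0.0979)] yaw 2.8017590661621004
tab [0.48799114 0.34811726 0.052     ] 0.03780175745703024 0.5720700836636942
[[320.60549494 230.87085362]
 [320.45318326 217.13615023]]
```

View pics/w5c.png

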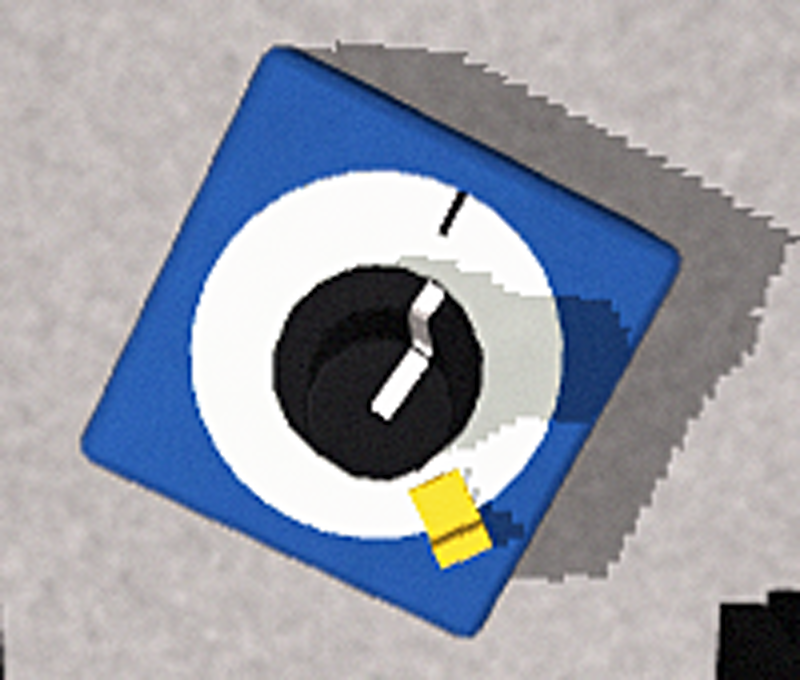

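The crop shows the knob top centre at (380,405), dial centre (375,354), disc centre (378,372), tick (442,234)–(463,193). The pointer runs (380,410)→(425,355), and the tab midline (435,480)→(465,557).

Run:
```python
from st import *
g=lambda p,z:ray("w5",np.array(p)/4+[230,125]-.37,z)[0,:2]
dc=g((375,354),.045);kt=g((380,405),.096);ds=g((378,372),.06);print(dc,kt,ds)
ang=lambda a,b:np.arctan2(*(b-a)[::-1])
print("tick",ang(g((442,234),.045),g((463,193),.045)),ang(dc,g((454,212),.045)))
print("ptr",ang(g((380,410),.096),g((425,355),.096)),ang(ds,g((430,290),.06)))
for p in((435,480),(455,532),(465,557)):
  q=g(p,.055);print("tab",q,np.hypot(*(q-dc)),ang(dc,q))
print("axis",ang(g((435,480),.055),g((465,557),.055)))
```

```text
[0.45615668 0.32697412] [0.45583518 0.3273721 ] [0.45696756 0.32757906]
tick 2.824730008348729 2.7898940907891014
ptr 2.6171791471953263 2.734283862163382
tab [0.47936363 0.34329311] 0.02837027006068853 0.6128662350822397
tab [0.49017523 0.34938001] 0.04073433561017578 0.58242311069758
tab [0.49543016 0.3524283 ] 0.04680087279183452 0.5750568267101228
axis 0.5169998403842826
```

>>> send_rows([
  {"tx": 0.06,"ty": 0.065,"tz": 0,"turn": 0,"grip": 0.9},
  {"tx": 0,"ty": 0,"tz": 0.5,"turn": 0,"grip": 0.9},
  {"tx": 0,"ty": 0,"tz": 0.7,"turn": 0,"grip": 0.9},
  {"tx": 0,"ty": 0,"tz": 0.6,"turn": 0,"grip": 0.9},
  {"tx": 0,"ty": 0,"tz": 0.4,"turn": 0,"grip": 0.9},
  {"tx": 0,"ty": 0,"tz": 0.25,"turn": 0,"grip": 0.9},
  {"tx": 0,"ty": 0,"tz": 0.07,"turn": 0,"grip": 0.9},
  {"tx": 0,"ty": 0,"tz": 0,"turn": 0,"grip": 0.9},
])

```text
time: 23.48
position: [0.4562, 0.3292, 0.0818]
tool_rot: [-0.234, 3.132, 0.001]
ft_force: [-0.1, 0.0, 1.7]
grip_width: 0.901
grip_force: 0.0
```

>>> send_rows([
  {"tx": 0,"ty": 0,"tz": 0,"turn": 0,"grip": 0.5},
  {"tx": 0,"ty": 0,"tz": 0,"turn": 0,"grip": 0.4},
  {"tx": 0,"ty": 0,"tz": 0,"turn": 0,"grip": 0.2},
  {"tx": 0,"ty": 0,"tz": 0,"turn": 0,"grip": 0},
  {"tx": 0,"ty": 0,"tz": 0,"turn": 0,"grip": 0},
  {"tx": 0,"ty": 0,"tz": 0,"turn": 0,"grip": 0},
  {"tx": 0,"ty": 0,"tz": 0,"turn": 0,"grip": 0},
], newtons=30)

```text
time: 24.35
position: [0.4562, 0.3274, 0.0812]
tool_rot: [0.233, -3.133, 0.003]
ft_force: [-0.0, -4.4, 3.0]
grip_width: 0.313
grip_force: 30.0
```

>>> send_rows([
  {"tx": 0,"ty": -0.02,"tz": 0.05,"turn": 0,"grip": 0},
  {"tx": 0,"ty": 0,"tz": 0.05,"turn": 0,"grip": 0},
  {"tx": 0,"ty": 0,"tz": 0.04,"turn": 0,"grip": 0},
  {"tx": 0,"ty": 0,"tz": 0,"turn": 0,"grip": 0},
])

```text
time: 24.85
position: [0.4564, 0.3273, 0.0739]
tool_rot: [-0.233, 3.133, -0.0]
ft_force: [-2.5, -5.6, 10.2]
grip_width: 0.314
grip_force: 30.0
```

>>> send_rows([
  {"tx": 0,"ty": 0,"tz": 0.02,"turn": 0.3,"grip": 0},
  {"tx": 0,"ty": 0,"tz": 0,"turn": 0.7,"grip": 0},
  {"tx": 0,"ty": 0,"tz": 0,"turn": 0.7,"grip": 0},
  {"tx": 0,"ty": 0,"tz": 0,"turn": 0.8,"grip": 0},
  {"tx": 0,"ty": 0,"tz": 0,"turn": 0.8,"grip": 0},
  {"tx": 0,"ty": 0,"tz": 0,"turn": 0.7,"grip": 0},
  {"tx": 0,"ty": 0,"tz": 0,"turn": 0.7,"grip": 0},
  {"tx": 0,"ty": 0,"tz": 0,"turn": 0.8,"grip": 0},
])

```text
time: 25.85
position: [0.4568, 0.3287, 0.0733]
tool_rot: [0.961, 2.99, 0.004]
ft_force: [-1.7, -3.1, 9.2]
grip_width: 0.309
grip_force: 30.0
```

>>> send_rows([
  {"tx": 0,"ty": 0,"tz": 0,"turn": 0.8,"grip": 0},
  {"tx": 0,"ty": 0,"tz": 0,"turn": 0.8,"grip": 0},
  {"tx": 0,"ty": 0,"tz": 0,"turn": 0.8,"grip": 0},
  {"tx": 0,"ty": 0,"tz": 0,"turn": 0.8,"grip": 0},
  {"tx": 0,"ty": 0,"tz": 0,"turn": 0.8,"grip": 0},
  {"tx": 0,"ty": 0,"tz": 0,"turn": 0.8,"grip": 0},
  {"tx": 0,"ty": 0,"tz": 0,"turn": 0.8,"grip": 0},
  {"tx": 0,"ty": 0,"tz": 0,"turn": 0.8,"grip": 0},
  {"tx": 0,"ty": 0,"tz": 0,"turn": 0.8,"grip": 0},
  {"tx": 0,"ty": 0,"tz": 0,"turn": 0.8,"grip": 0},
  {"tx": 0,"ty": 0,"tz": 0,"turn": 0.8,"grip": 0},
  {"tx": 0,"ty": 0,"tz": 0,"turn": 0.7,"grip": 0},
])

```text
time: 27.35
position: [0.4591, 0.3291, 0.0741]
tool_rot: [2.599, 1.765, 0.011]
ft_force: [1.7, -1.7, 9.8]
grip_width: 0.316
grip_force: 30.0
```

Run:
```python
from st import *
s=ctrl.get_state();v=s["tool_rot"];print(s["position"],2*np.arctan2(v[1],v[0])-np.pi/2,s["joint_positions"][6],s["torque"],s["ft_force"])
```

```text
[0.45907996 0.32914516 0.07407784] -0.37778738876046414 -0.9106288743880656 [-0.63361448 -0.58388879  0.05970369] [ 1.70228117 -1.6878017   9.77029826]
```

>>> send_rows([
  {"tx": 0,"ty": 0,"tz": -0.07,"turn": 0,"grip": 0},
  {"tx": 0,"ty": 0,"tz": -0.06,"turn": 0,"grip": 0},
  {"tx": 0,"ty": 0,"tz": 0,"turn": 0,"grip": 0},
  {"tx": 0,"ty": 0,"tz": 0,"turn": 0,"grip": 0.9},
  {"tx": 0,"ty": 0,"tz": 0,"turn": 0,"grip": 0.9},
  {"tx": 0,"ty": 0,"tz": 0,"turn": 0,"grip": 0.9},
  {"tx": 0,"ty": 0,"tz": 0,"turn": 0,"grip": 0.9},
  {"tx": 0,"ty": 0,"tz": -0.4,"turn": 0,"grip": 0.9},
  {"tx": 0,"ty": 0,"tz": -0.7,"turn": 0,"grip": 0.9},
  {"tx": 0,"ty": 0,"tz": -0.8,"turn": 0,"grip": 0.9},
  {"tx": 0,"ty": 0,"tz": -0.6,"turn": 0,"grip": 0.9},
  {"tx": 0,"ty": 0,"tz": 0,"turn": 0,"grip": 0.9},
])

```text
time: 28.85
position: [0.4574, 0.3288, 0.2325]
tool_rot: [-2.595, -1.768, -0.009]
ft_force: [-0.1, -0.6, 1.5]
grip_width: 0.898
grip_force: 0.0
```

Run:
```python
from st import *
save("scene","s6"); save("wrist","w6")
c=proj("w6",[[.457,.327,.06]])[0];print(c)
x,y=np.clip((c-[60,60]).astype(int),0,None);print(x,y)
i=cv2.imread("pics/w6.png")[y:y+120,x:x+120]; j=cv2.imread("pics/s6.png")[260:400,200:340]
f=lambda q,n:cv2.resize(q,(n,n),interpolation=cv2.INTER_CUBIC)
a=np.zeros((480,800,3),np.uint8);a[:,:480]=f(i,480);a[:320,480:]=f(j,320);cv2.imwrite("pics/w6c.png",a)
```

```text
[322.07475266 222.81704317]
262 162
```

View pics/w6c.png

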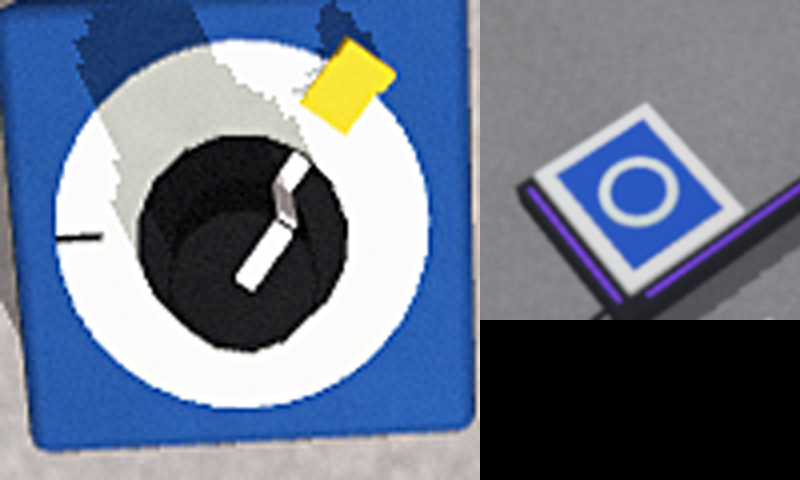

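The left panel shows the pointer direction (245,285)→(288,222), and the tab at (347,86) seen from the dial centre (243,236). They agree within about 2°. The mould's top corners in the right panel are ≈(50,175),(165,103),(265,210),(152,297). I'll check those numbers, then hand in.

Run:
```python
from st import *
P=ray("s6",np.array([(50,175),(165,103),(265,210),(152,297)])*140/320+[200,260]-.3,.028);print("mould",S(P),S(P.mean(0)))
for i,j in((1,0),(2,3),(1,2),(0,3)):
  d=P[j]-P[i];print(np.arctan2(d[1],d[0])-a)
g=lambda p,z:ray("w6",np.array(p)/4+[262,162]-.37,z)[0,:2]
ang=lambda a,b:np.arctan2(*(b-a)[::-1])
print("ptr",ang(g((245,285),.096),g((288,222),.096)),ang(g((243,243),.06),g((296,162),.06)),"tab",ang(g((242,224),.045),g((347,86),.055)),ang(g((325,117),.055),g((372,55),.055)))
```

```text
mould [[1.2, -129.3], [-107.9, -128.3], [-109.5, -2.1], [-0.8, 2.8]] [[-54.2, -64.2]]
-0.009219612337441646
0.0453912919972046
1.5834633251949486
1.5861344513375308
ptr 0.6133778699641121 0.62951533446655 tab 0.5912235433277483 0.559675261355541
```

```bash
python3 -c "
from bench import ctrl
print(ctrl.close_job())"
```

```text
the job is handed in; nothing more can be done
None
```

I handed the job in at about 29 s: the mould measures within about 1 mm of snug and square in the rail corner, and the pointer is about 0.05 rad from the yellow marker with the knob released. The hand-in call gave no verdict.

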